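# Put the refilled topping jar in the counter caddy and screw its pour lid to face front

### The job

The topping jar has been refilled, but its pour lid is only started on the thread and the spout points anywhere. Stand the jar fully home in the empty pocket of the wooden caddy, label to the caddy's low open front, so that it cannot turn; then screw the lid down (clockwise) and stop when the spout points straight out over the label - that comes before the lid jams, so do not just tighten it. Let go of everything and leave the other goods where they are.

Things in the scene. Friction and masses are not known exactly. Their poses are not given: they have to be found in the camera images.
- jar_center (a point): the topping jar: a clear square canister full of white, brown and caramel pearls, 60 x 60 mm and 100 mm tall (foot to shoulder, without the lid), 0.35 to 0.7 kg; this point is its centre, 50 mm above its underside. z up, -x points out of the face with the label. Its four sides are flat and rigid and may be gripped anywhere, best just below the shoulder; the lid is narrower than the body
- label_face (a point): middle of the jar's front face, 30 mm from its axis, where the kraft-coloured label with a brown band is
- pour_lid (a joint): turn of the lid on the jar's thread, rad: grows clockwise seen from above (screwing down); 0 when the spout points straight out over the label. It starts 2.4 to 3.9 short of 0 (negative) and jams 0.8 past 0; it cannot come off. Right-hand thread, the lid sinks 6 mm a full turn (0.95 mm a rad); turning takes about 0.05 N m throughout and it stays where it is left
- lid_center (a point): the white lid: a round knurled skirt 56 mm in diameter and 22 mm high, this point at its centre, 11 mm below the skirt's top; when the joint is 0 its lower edge is 3 mm above the jar's shoulder (this point 114 mm above the jar's underside). The spout on top rises 8 mm above the skirt and stays inside its outline; -x of this frame is the way the spout points
- spout_mouth (a point): the spout's mouth at the rim of the lid, 26.5 mm from the lid's axis, 14 mm above lid_center. The dark spout, 22 mm wide, runs from the middle of the lid to the rim; its orange flap is hinged by a steel pin near the middle, and the bare dark end at the rim is the mouth
- caddy: the light wooden caddy, fixed to the table, 82 mm deep (its x) and 230 mm long (its y), three pockets in a row; origin under its middle on the table; -x points out of its low open front. Front rail 16 mm, sides and dividers 30 mm, back 40 mm high
- pocket (a point): the empty pocket, at the caddy's +y end: 68 x 68 mm, this point at the centre of its floor, 6 mm above the table; axes as the caddy's. A small white and green tin stands in the middle pocket 74 mm away, the honey jar in the far one
- tin_center (a point): a small white and green tin, 58 mm across, 72 mm tall, stands in the middle pocket; its centre. Leave alone
- honey_center (a point): a honey jar, 64 mm across, 97 mm tall, in the pocket at the other end; its centre. Leave alone
- bar_center (a point): a wrapped butter bar lying on the table, 57 x 101 x 25 mm; its centre. Leave alone
- ring_center (a point): a small ring cake in a film bag lying on the table, 90 x 94 x 25 mm; its centre. Leave alone
Not all that is in view belongs to the job. Leave any blue look-alike of the part that bears jar_center alone.

How it is judged:
By the outcome, as a careful person would: the job done as asked, in the order asked, and still so for the second after the job is handed in, with the robot touching nothing.
It also fails if it takes over 61 s, if anything falls off the work surface, if the arm or the gripper's body presses on something with over 40 N, if the wrist force passes 120 N, or if a joint passes its speed limit or range.

### The arm

A 6-joint arm with a two-finger parallel gripper is mounted at the origin on a cart in front of the work surface, level with it; the furniture and walls round the work are solid. World frame = base frame: x ahead of the robot, y to its left, z up, the work surface at z = 0. Lengths are in m, angles in rad, forces in N, time in s.
With the tool pointing down it reaches from about 0.275 to 0.85 m from the base axis. Payload 5.2 kg.
Tool frame: the origin (TCP) lies between the finger pads; the fingertips stand env.nose_length ahead of it and the grasp point (between the pads) lies 11 mm behind it (env.nose_length is the distance from the TCP to the fingertips, in m); x points along the fingers, y is the direction in which the jaws open and shut, and the axes are right-handed (so a half turn about x gives the same grasp; the last joint's range is limited). The gripper opens to 85 mm and grips with 20 to 120 N. Pads are 22 mm wide; open, the fingers measure 114 mm over their backs; the gripper's body (76 mm by 85 mm) begins 54 mm behind the grasp point. The pads swing forward as they close: fully open they stand 13 mm farther back than shut.
Start: joints at [-1.522, 0.259, 1.535, -0, 1.348, -0.203], TCP at [0.137, -0.533, 0.239] pointing down, gripper open.
Joint ranges: [-3.14, 3.14], [-0.91, 2.08], [0.19, 2.58], [-1.22, 4.36], [0.22, 2.71], [-3.12, 3.12]. Speed limits (rad/s): [2.57, 2.57, 3.14, 3.14, 3.14, 3.14].

### API

Orientations are given as a rotation vector (axis times angle).
In Python, from rig import env gives the robot as it stands. The module is installed in compiled form; this text tells all that it offers.
- The arm moves only by the tool carry_out, never from a script. Its argument "motion" is a list of rows, each a list of 2 entries, a list of its own where there are three numbers: the shift along the tool's x, y, z in cm, then the turn, a rotation vector about the tool's x, y, z in degrees. In form: [[[dx, dy, dz], [rx, ry, rz]], ...]. A call has 1 to 5 rows; each row is the pose to reach, as a shift and turn from the pose commanded when the call began, along the tool's axes at that moment; what a row does not reach only later rows make up. A row lasts 1/8 s, in which the tool goes at most 62.5 mm and 10.7 degrees, less where a joint would pass 70% of its speed; a pose out of reach is approached as far as the arm can. A call with a gripper value outside its range is refused whole. "jaw" is the closure, from 0 (fully open) to 1 (shut), set as the call begins (left out, the last holds). The fingers move at their own pace and stop on an object; "newtons" is the grip in N (left out, the last holds). Time passes only in rows, so rows that repeat a pose let the fingers close. It gives the time, the measured TCP pose, the force and the opening at its end, in the units of the state.
- env.state(): the state, without advancing time (a new reading comes with each control period).
- env.read_camera(name): name is "scene" or "top" or "wrist"; returns a dict with "image" (384x512x3 uint8, blue, green, red), "K" (3x3 intrinsics, pixels), "R" (3x3) and "t" (3): a world point X has camera coordinates R X + t; the wrist camera has in their place "hand_eye" (4x4, takes a point from camera to tool coordinates, whose origin is the TCP and whose axes are the tool frame's). Camera axes: x right, y down, z forward; pixel columns grow to the right and rows downward; lengths in m; the calibration is good to about 2 mm. A picture is of the moment at which its call begins: read the wrist's pose just before it. There is no depth.
- env.finish_job(): hands the job in, once; it reports no verdict.
The state is a dict: "time_s": time; "joint_pos": joint angles; "qvel": joint speeds; "joint_torque": joint torques, N m; "position": TCP position; "orientation": TCP orientation; "force": force on the tool from outside, world axes, zero at the start; "moment": the same for the moment, N m; "grip_width": finger opening in m.
Only numpy, scipy, OpenCV 4.12 (cv2) and the standard library are available. Lean on these libraries where they do the work, as an engineer would, in place of code of your own. Each camera call takes 0.05 s, during which the arm holds its last target.

## Working session

There is one attempt and no reset: what is moved stays moved. The work goes in short steps, Python scripts to look and compute and a tool call to move; the robot and the scene stay as the last step left them, time stands still between calls to the robot, and variables do not carry over. Pictures are saved under pics/ and viewed, and the job is handed in when it is done.

Besides the shell and the picture viewer there is one more tool, called after "Call:" in YAML: its name, and indented under it one key for each argument. carry_out: Moves the arm, as the interface text tells. Its arguments: {"type":"object","properties":{"motion":{"type":"array"},"jaw":{"type":"number"},"newtons":{"type":"number"}},"required":["motion"]}

```bash
mkdir -p pics; ls
cat > h.py <<'E'
from rig import env
import numpy as np, cv2
from scipy.spatial.transform import Rotation as Ro
def snap(n,f):
    s=env.state(); c=env.read_camera(n); cv2.imwrite('pics/'+f,c['image']); return s,c
def campose(s,c):
    if 'hand_eye' in c:
        T=np.eye(4);T[:3,:3]=Ro.from_rotvec(s['orientation']).as_matrix();T[:3,3]=s['position']
        M=np.linalg.inv(T@np.array(c['hand_eye'])); return M[:3,:3],M[:3,3]
    return np.array(c['R']),np.array(c['t'])
def onplane(K,R,t,uv,z):
    d=R.T@np.linalg.inv(K)@np.array([uv[0],uv[1],1.0]); o=-R.T@t
    return o+d*(z-o[2])/d[2]
def proj(K,R,t,X):
    p=K@(R@np.array(X)+t); return p[:2]/p[2]
E
python3 - <<'E'
from h import *
print(env.state(), env.nose_length)
import pickle
d={}
for n in ['scene','top','wrist']:
    s,c=snap(n,n+'0.png'); R,t=campose(s,c); d[n]=(np.array(c['K']),R,t); print(n,c['K'],-R.T@t, R.tolist())
    if 'hand_eye' in c: print(c['hand_eye'])
pickle.dump(d,open('cams.pkl','wb'))
E
```

```text
pics
{'time_s': 0.0, 'joint_pos': array([-1.52177182e+00,  2.59304040e-01,  1.53612508e+00,  1.27673043e-05,
        1.34798138e+00, -2.02844031e-01]), 'qvel': array([-8.49512443e-05, -1.19974186e-03, -3.06875211e-05, -4.73640972e-04,
       -5.12145602e-04, -9.49792187e-05]), 'joint_torque': array([ 1.43695888e-03, -4.46024716e+01, -2.90571249e+01, -2.58455384e-04,
        1.13487651e-02, -3.27669250e-05]), 'position': array([ 0.13704489, -0.53210871,  0.23847879]), 'orientation': array([ 2.08827379,  0.26626754, -2.08795368]), 'force': array([-0.21526581, -0.20941637,  0.4251876 ]), 'moment': array([-0.01856938, -0.02812949, -0.02575267]), 'grip_width': 0.0852302525853245} 0.008
scene [[469.66967782   0.         253.50024448]
 [  0.         469.66967782 188.41080307]
 [  0.           0.           1.        ]] [-0.26387259  0.44191143  0.8118107 ] [[-0.5548187303782002, -0.8317889085773272, -0.01741803632045942], [-0.4855056083349748, 0.3407007399770003, -0.8051132280955334], [0.6756185911420792, -0.4382353447028928, -0.5928653320580727]]
top [[441.94382054   0.         253.01581051
[... 265 characters left out ...]
47834570719453, -0.013600624906732906, -0.9949467733188072]]
wrist [[315.80772005   0.         251.53802359]
 [  0.         315.80772005 192.10979772]
 [  0.           0.           1.        ]] [ 0.21500419 -0.51077457  0.3734803 ] [[0.24834690600157971, -0.968670031466723, -0.0014779775714274814], [-0.9205792023018983, -0.23649164936314682, 0.3108144656715651], [-0.30142618759597617, -0.07582921547634267, -0.9504694542759378]]
[[-1.77347980e-04 -3.11142135e-01  9.50363373e-01 -1.34901217e-01]
 [ 9.99999646e-01 -8.37232915e-04 -8.74933966e-05 -1.52565697e-03]
 [ 8.22898379e-04  9.50363021e-01  3.11142173e-01 -8.08907755e-02]
 [ 0.00000000e+00  0.00000000e+00  0.00000000e+00  1.00000000e+00]]
```

View pics/scene0.png

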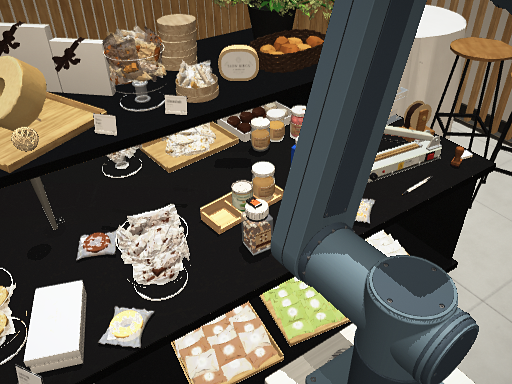

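View pics/top0.png

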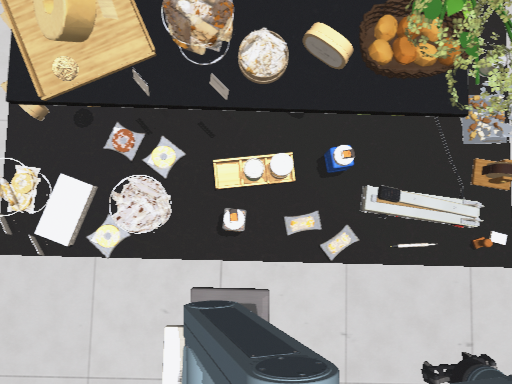

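View pics/wrist0.png

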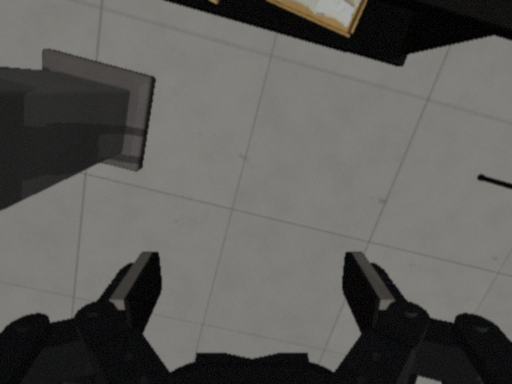

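Top view: two jars with an orange-flapped lid. The plain one is at (234,219) and the blue one at (340,157). The plain, clear one fits the description. The caddy is at (254,170), with its empty pocket at the left (+y) end. I'll enlarge to confirm.

Run:
```python
import cv2,numpy as np
a=cv2.imread('pics/top0.png')[140:245,200:360]; a=cv2.resize(a,None,fx=5,fy=5,interpolation=cv2.INTER_CUBIC)
cv2.imwrite('pics/c1.png',a)
b=cv2.imread('pics/scene0.png')[155:265,190:300]; b=cv2.resize(b,None,fx=5,fy=5,interpolation=cv2.INTER_CUBIC)
cv2.imwrite('pics/c2.png',b)
```

```text
(no output)
```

View pics/c1.png

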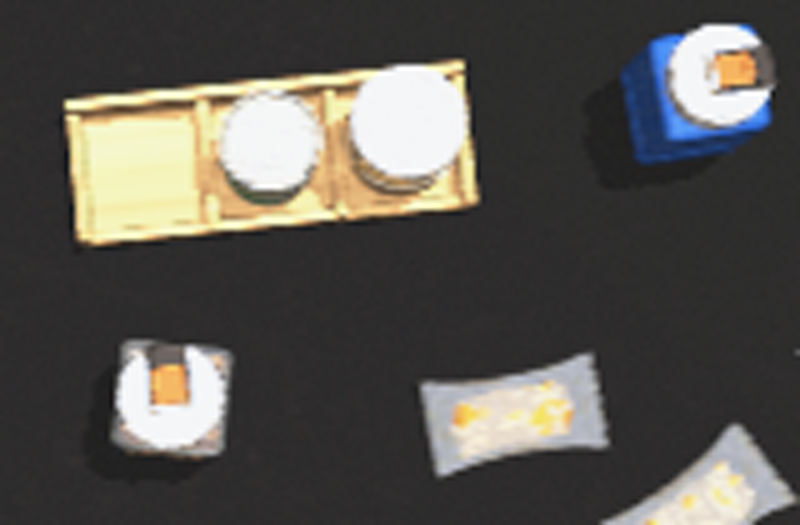

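View pics/c2.png

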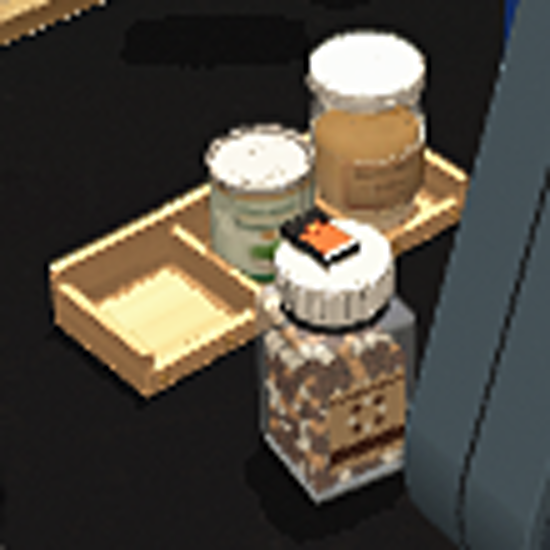

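Confirmed. The plain, clear jar at top pixel (234,219), with pearls and a kraft label on its -x side, is the target. The blue one at (340,157) is the look-alike. I'll measure roughly, then fly there for a wrist look.

Run:
```python
from h import *
import pickle
d=pickle.load(open('cams.pkl','rb'));K,R,t=d['top']
f=lambda x,y:(x/5+200-.4,y/5+140-.4)
print('lid',onplane(K,R,t,f(171,400),.128))
print('orange',onplane(K,R,t,f(169,385),.136),'mouth',onplane(K,R,t,f(167,356),.136))
for n,p,z in [('FL',(80,243),.016),('BL',(67,102),.04),('BR',(464,62),.04),('FR',(478,206),.016)]: print(n,onplane(K,R,t,f(*p),z))
im=cv2.imread('pics/top0.png')
K,R,t=d['scene']
for n,p,z in [('FLt',(150,395),0),('shoulderL',(262,300),.1)]:
  print(n,onplane(K,R,t,(p[0]/5+190-.4,p[1]/5+155-.4),z))
s=env.state();print(Ro.from_rotvec(s['orientation']).as_matrix())
```

```text
lid [ 0.4552814  -0.03276048  0.128     ]
orange [ 0.46280054 -0.03169892  0.136     ] mouth [ 0.4779343  -0.03018448  0.136     ]
FL [0.54871182 0.0259401  0.016     ]
BL [0.62718431 0.03449286 0.04      ]
BR [ 0.65716684 -0.19284462  0.04      ]
FR [ 0.57693788 -0.20496087  0.016     ]
FLt [5.47792496e-01 2.28034040e-02 1.11022302e-16]
shoulderL [ 0.47563498 -0.00357072  0.1       ]
[[-6.05286716e-05  2.49132443e-01 -9.68469422e-01]
 [ 1.44010314e-03 -9.68468398e-01 -2.49132269e-01]
 [-9.99998961e-01 -1.40977550e-03 -3.00156306e-04]]
```

Call:
carry_out:
  motion:
    - [[-3, -4, -4.7], [-8, 0, 0]]
    - [[-4, -8, -9.4], [-16, 0, 0]]
    - [[-5, -12, -14], [-24, 0, 0]]
    - [[-6, -16, -18.7], [-32, 0, 0]]
    - [[-6, -20, -23.4], [-40, 0, 0]]
  jaw: 0

```text
time_s: 0.78
position: [0.3123, -0.2828, 0.3]
orientation: [1.647, 0.849, -1.647]
force: [1.0, -0.1, -0.4]
grip_width: 0.0857
```

```bash
cat >> h.py <<'E'
def move(target,yaw,rxcap=None):
    """shift in tool axes (cm) and turn to bring TCP to target with tool y at yaw(deg), tool down"""
    s=env.state();M=Ro.from_rotvec(s['orientation']).as_matrix()
    d=M.T@(np.array(target)-s['position'])*100
    y=np.radians(yaw); Y=np.array([np.cos(y),np.sin(y),0]);X=np.array([0,0,-1.]);G=np.column_stack([X,Y,np.cross(X,Y)])
    r=np.degrees(Ro.from_matrix(M.T@G).as_rotvec())
    print('t',round(float(s['time_s']),2),'pos',s['position'].round(4),'yawnow',np.degrees(np.arctan2(M[1,1],M[0,1])).round(2),'w',round(float(s['grip_width']),4),'F',s['force'].round(1),'q6',s['joint_pos'][5].round(2),'| shift',d.round(2),'turn',r.round(2))
E
python3 -c "
from h import *
move([.49,-.03,.30],0)"
```

```text
t 0.78 pos [ 0.3123 -0.2828  0.3   ] yawnow -35.35 w 0.0857 F [ 1.  -0.1 -0.4] q6 -0.39 | shift [-2.00e-02 -1.30e-01 -3.09e+01] turn [-35.35   0.05  -0.09]
```

Call:
carry_out:
  motion:
    - [[0, 0, -6.2], [-7, 0, 0]]
    - [[0, 0, -12.4], [-14, 0, 0]]
    - [[0, 0, -18.6], [-21, 0, 0]]
    - [[0, 0, -24.8], [-28, 0, 0]]
    - [[0, 0, -31], [-35, 0, 0]]

```text
time_s: 1.4
position: [0.4925, -0.0301, 0.2992]
orientation: [1.213, 1.206, -1.214]
force: [1.1, -0.5, 0.3]
grip_width: 0.085
```

```bash
python3 -c "
from h import *
move([.49,-.03,.30],0)
s,c=snap('wrist','w1.png');R,t=campose(s,c);np.savez('w1.npz',K=c['K'],R=R,t=t)"
```

```text
t 1.4 pos [ 0.4925 -0.0301  0.2992] yawnow -0.33 w 0.085 F [ 1.1 -0.5  0.3] q6 -0.28 | shift [-0.08 -0.25 -0.01] turn [-0.33  0.02 -0.01]
```

View pics/w1.png

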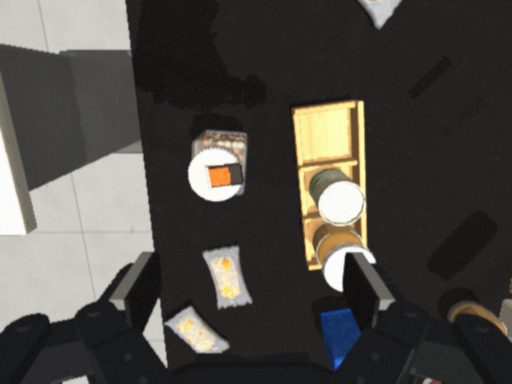

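The wrist view shows the jar's lid at (216,175), spout to the right (+x), and the empty pocket at (328,133). Enlarging.

Run:
```python
import cv2
a=cv2.imread('pics/w1.png')[90:280,180:380]; cv2.imwrite('pics/c3.png',cv2.resize(a,None,fx=3,fy=3,interpolation=cv2.INTER_CUBIC))
a=cv2.imread('pics/w1.png')[115:215,175:265]; cv2.imwrite('pics/c4.png',cv2.resize(a,None,fx=6,fy=6,interpolation=cv2.INTER_CUBIC))
a=cv2.imread('pics/w1.png')[90:190,280:380]; cv2.imwrite('pics/c5.png',cv2.resize(a,None,fx=6,fy=6,interpolation=cv2.INTER_CUBIC))
```

```text
(no output)
```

View pics/c4.png

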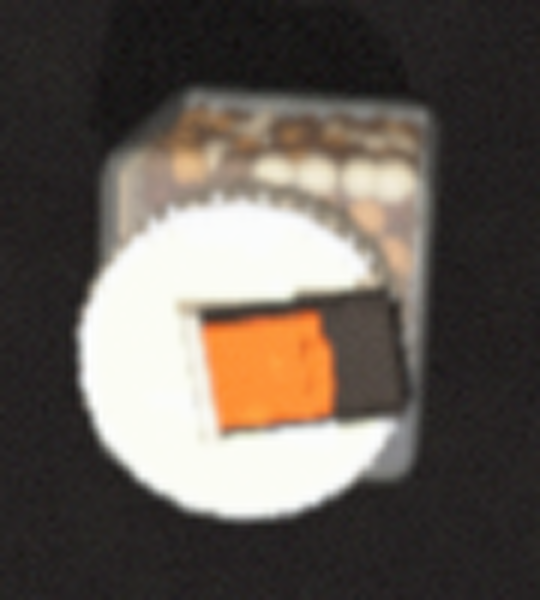

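View pics/c5.png

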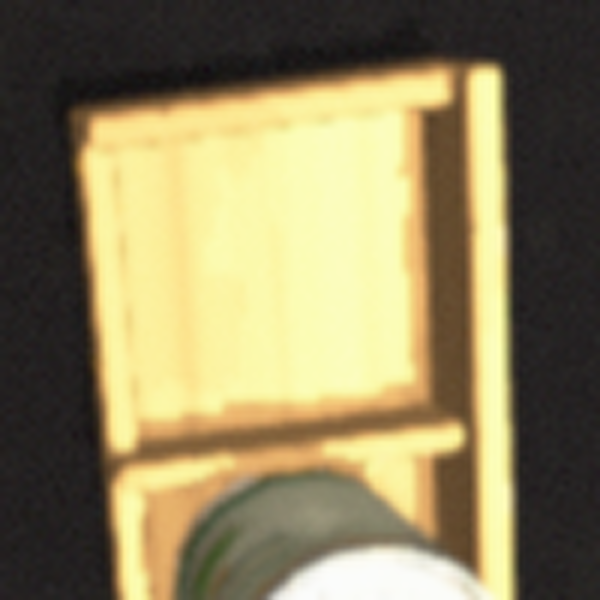

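View pics/c3.png

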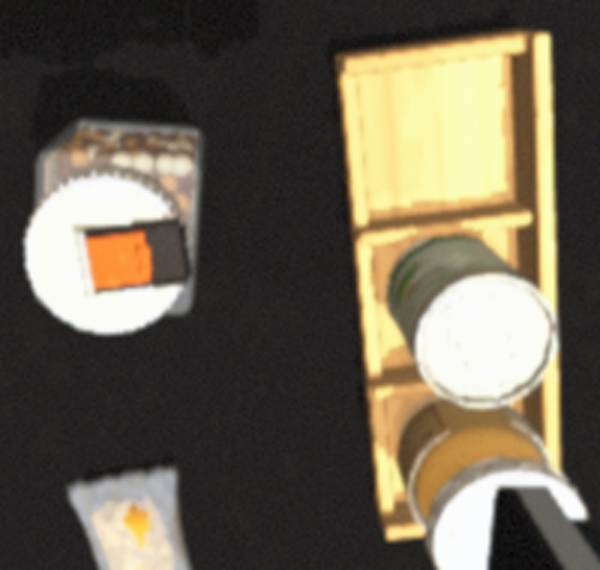

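Run:
```python
from h import *
w=np.load('w1.npz');K,R,t=w['K'],w['R'],w['t'];print(-R.T@t)
j=lambda x,y,z:onplane(K,R,t,(x/6+175-.4,y/6+115-.4),z)
p=lambda x,y,z:onplane(K,R,t,(x/6+280-.4,y/6+90-.4),z)
def ang(a,b): d=b-a; return np.degrees(np.arctan2(d[1],d[0])).round(2)
a,b=j(190,88,0),j(437,106,0);print('foot +y edge',a,b,np.linalg.norm(b-a),ang(a,b),'alt corner at', j(433,110,0))
print('shoulder -x+y',j(106,160,.1), 'foot +x -y',j(412,472,0),'sh', j(412,472,.1))
a,b=j(106,165,.1),j(98,260,.1);print('sh -x edge ang',ang(a,b)+90)
# lid circle
im=cv2.imread('pics/w1.png');m=(im.min(2)>200).astype(np.uint8);m[:, :185]=0;m[:,250:]=0;m[:135]=0;m[215:]=0
cs,_=cv2.findContours(m,cv2.RETR_EXTERNAL,cv2.CHAIN_APPROX_NONE);c=max(cs,key=cv2.contourArea)
h=cv2.convexHull(c);(u,v),r=cv2.minEnclosingCircle(h);print('circ',u,v,r,onplane(K,R,t,(u,v),.128))
print('orange dir:')
hsv=cv2.cvtColor(im,cv2.COLOR_BGR2HSV);mo=cv2.inRange(hsv,(5,150,150),(20,255,255));mo[:,:190]=0;mo[:,250:]=0;mo[:140]=0;mo[210:]=0
mm=cv2.moments(mo,True);o=(mm['m10']/mm['m00'],mm['m01']/mm['m00']);print(o,onplane(K,R,t,o,.134),'mouth',j(403,345,.136))
a,b=j(210,433,.136),j(405,415,.136);print('spout side',ang(a,b)); a,b=j(190,308,.136),j(385,290,.136);print('spout side',ang(a,b))
print('PFront inner top',p(118,150,.016),p(132,450,.016)); a,b=p(118,150,.016),p(132,450,.016);print(ang(a,b)+90)
print('Side inner top',p(120,145,.03),p(450,104,.03));a,b=p(120,145,.03),p(450,104,.03);print(ang(a,b))
print('Div top +y edge',p(135,455,.03),p(460,425,.03));a,b=p(135,455,.03),p(460,425,.03);print(ang(a,b))
print('back inner top',p(468,66,.04),p(478,580,.04));a,b=p(468,66,.04),p(478,580,.04);print(ang(a,b)+90)
print('floor NE,SE,SW,NW',[p(*q,.006)[:2].round(4) for q in [(412,108),(425,400),(140,425),(118,150)]])
```

```text
[0.49334159 0.05164395 0.43407684]
foot +y edge [ 0.43193843 -0.00074427  0.        ] [ 0.4877902  -0.00515861  0.        ] 0.056025947105769046 -4.52 alt corner at [ 0.48687203 -0.00605273  0.        ]
shoulder -x+y [ 0.43063932 -0.00110736  0.1       ] foot +x -y [ 0.48081844 -0.09266837  0.        ] sh [ 0.48370345 -0.05942257  0.1       ]
sh -x edge ang -8.5
circ 215.16783142089844 174.2852783203125 27.16314125061035 [ 0.45666907 -0.02988602  0.128     ]
orange dir:
(219.91304347826087, 176.0608695652174) [ 0.46197806 -0.03012444  0.134     ] mouth [ 0.48360393 -0.02573628  0.136     ]
spout side 5.1
spout side 4.99
PFront inner top [0.55508138 0.01905852 0.016     ] [ 0.56091862 -0.04696928  0.016     ]
5.049999999999997
Side inner top [0.55338813 0.02115817 0.03      ] [0.62112459 0.02893423 0.03      ]
6.55
Div top +y edge [ 0.55935899 -0.04478956  0.03      ] [ 0.62972625 -0.03859371  0.03      ]
5.03
back inner top [0.62086239 0.03682344 0.04      ] [ 0.633602   -0.07079057  0.04      ]
6.75
floor NE,SE,SW,NW [array([0.6205, 0.0268]), array([ 0.6292, -0.0381]), array([ 0.5641, -0.0434]), array([0.5566, 0.0183])]
```

```bash
python3 -c "
from h import *
move([.4563,-.0315,.17],-4.5)"
```

```text
t 1.45 pos [ 0.4956 -0.0238  0.2989] yawnow 0.21 w 0.0857 F [3.1 3.3 0.1] q6 -0.28 | shift [12.88 -3.97  0.83] turn [ 4.71 -0.3  -0.16]
```

Call:
carry_out:
  motion:
    - [[4, -2, 0.5], [2, 0, 0]]
    - [[8, -3.7, 0.8], [4.7, 0, 0]]
    - [[8, -3.7, 0.8], [4.7, 0, 0]]
    - [[8, -3.7, 0.8], [4.7, 0, 0]]

```text
time_s: 1.95
position: [0.4561, -0.0403, 0.2209]
orientation: [1.277, 1.162, -1.275]
force: [0.3, -0.5, -0.4]
grip_width: 0.0855
```

```bash
python3 -c "
from h import *
move([.4563,-.0315,.17],-4.5)
s,c=snap('wrist','w2.png');R,t=campose(s,c);np.savez('w2.npz',K=c['K'],R=R,t=t)
print(env.state()['position'],s['qvel'].round(3))
im=c['image'];print(im.shape);cv2.imwrite('pics/c6.png',cv2.resize(im[70:330,150:490],None,fx=2.3,fy=2.3,interpolation=cv2.INTER_CUBIC))"
```

```text
t 1.95 pos [ 0.4561 -0.0403  0.2209] yawnow -5.27 w 0.0855 F [ 0.3 -0.5 -0.4] q6 -0.24 | shift [ 5.09 -0.07 -0.88] turn [-0.77  0.03 -0.16]
[ 0.45649714 -0.0404448   0.22129932] [ 0.001 -0.008 -0.029 -0.001 -0.002  0.002]
(384, 512, 3)
```

View pics/c6.png

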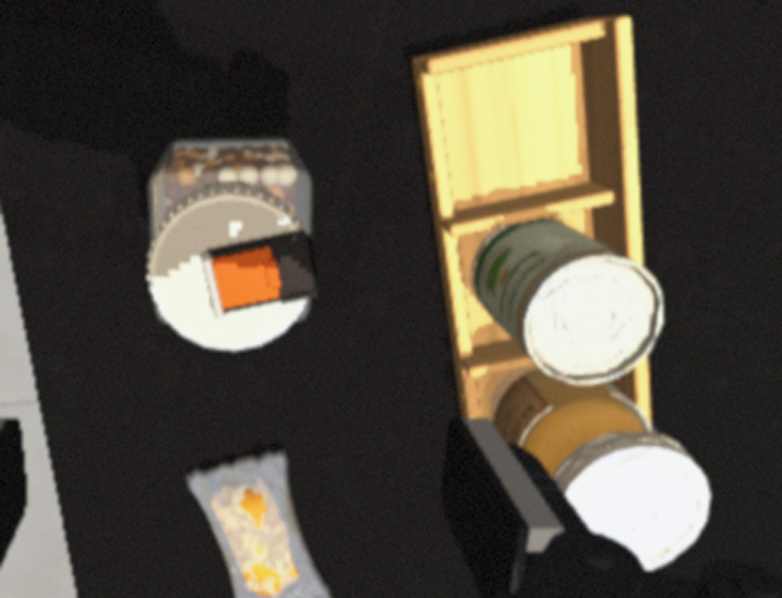

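Run:
```python
from h import *
w=np.load('w2.npz');K,R,t=w['K'],w['R'],w['t'];print(-R.T@t)
j=lambda x,y,z:onplane(K,R,t,(x/2.3+150-.3,y/2.3+70-.3),z)
def ang(a,b): d=b-a; return np.degrees(np.arctan2(d[1],d[0])).round(2)
a,b=j(173,140,0),j(291,140,0);print('foot',a,b,ang(a,b),np.linalg.norm(a-b))
a,b=j(149,186,.1),j(312,184,.1);print('shoulder +y corners',a,b,ang(a,b),np.linalg.norm(a-b), (a+b)/2)
print('lid x extents',j(147,270,.128),j(313,270,.128),'bottom',j(232,351,.128))
print('spout',ang(j(220,313,.136),j(315,297,.136)))
F=[j(440,70,.016),j(460,215,.016)];B=[j(612,22,.04),j(640,350,.04)];L=[j(440,70,.03),j(605,36,.03)];D=[j(450,220,.03),j(612,190,.03)]
for n,q in zip('FBLD',(F,B,L,D)): print(n,q[0].round(4),q[1].round(4),ang(*q))
fl=[j(582,40,.006),j(592,187,.006),j(450,212,.006)];print('floor NE SE SW',[q.round(4) for q in fl],(fl[0]+fl[2])/2)
```

```text
[0.46345804 0.04120282 0.35573458]
foot [ 0.43105549 -0.00070451  0.        ] [ 0.48797758 -0.00602353  0.        ] -5.34 0.05717006327261213
shoulder +y corners [ 0.42976155 -0.00418176  0.1       ] [ 0.48745602 -0.00886642  0.1       ] -4.64 0.057884352042135954 [ 0.45860878 -0.00652409  0.1       ]
lid x extents [ 0.4292081  -0.02675174  0.128     ] [ 0.4834673  -0.03185824  0.128     ] bottom [ 0.45427625 -0.05814032  0.128     ]
spout 4.8
F [0.5557 0.0209 0.016 ] [ 0.565  -0.0469  0.016 ] -82.24
B [0.6196 0.0348 0.04  ] [ 0.643  -0.1142  0.04  ] -81.09
L [0.5519 0.0218 0.03  ] [0.622  0.0292 0.03  ] 6.06
D [ 0.5562 -0.0452  0.03  ] [ 0.6296 -0.038   0.03  ] 5.56
floor NE SE SW [array([0.6233, 0.0276, 0.006 ]), array([ 0.632 , -0.0415,  0.006 ]), array([ 0.5631, -0.0475,  0.006 ])] [ 0.59317818 -0.00995582  0.006     ]
```

Call:
carry_out:
  motion:
    - [[4, -0.1, -0.8], [-0.3, 0, 0]]
    - [[9, -0.1, -0.8], [-0.3, 0, 0]]
    - [[12.5, -0.1, -0.8], [-0.3, 0, 0]]
    - [[14.4, -0.1, -0.8], [-0.3, 0, 0]]
    - [[14.4, -0.1, -0.8], [-0.3, 0, 0]]

```text
time_s: 2.62
position: [0.4554, -0.032, 0.0754]
orientation: [1.273, 1.167, -1.273]
force: [-0.3, 0.2, -0.6]
grip_width: 0.0854
```

```bash
python3 -c "
from h import *
move([.4563,-.0325,.077],-5)
s,c=snap('wrist','w3.png')"
```

```text
t 2.62 pos [ 0.4554 -0.032   0.0754] yawnow -4.97 w 0.0854 F [-0.3  0.2 -0.6] q6 -0.23 | shift [-0.16  0.1   0.04] turn [ 0.03 -0.   -0.  ]
```

View pics/w3.png

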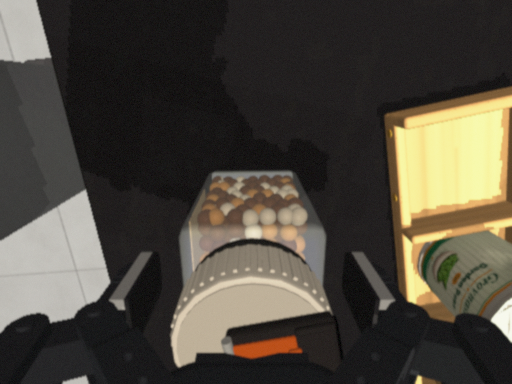

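The jar is centred between the pads at cols 180–325, so I'll close.

Call:
carry_out:
  motion:
    - [[-0.2, 0, 0], [0, 0, 0]]
    - [[-0.2, 0, 0], [0, 0, 0]]
    - [[-0.2, 0, 0], [0, 0, 0]]
    - [[-0.2, 0, 0], [0, 0, 0]]
    - [[-0.2, 0, 0], [0, 0, 0]]
  jaw: 1
  newtons: 50

```text
time_s: 3.3
position: [0.4559, -0.0321, 0.0794]
orientation: [1.274, 1.163, -1.27]
force: [-0.7, 0.8, 8.3]
grip_width: 0.0595
```

```bash
python3 -c "
from h import *
move([.4563,-.0325,.13],-5)"
```

```text
t 3.3 pos [ 0.4559 -0.0321  0.0794] yawnow -4.95 w 0.0595 F [-0.7  0.8  8.3] q6 -0.23 | shift [-5.06  0.07  0.04] turn [ 0.05  0.06 -0.23]
```

Call:
carry_out:
  motion:
    - [[-2, 0, 0], [0, 0, 0]]
    - [[-5, 0, 0], [0, 0, 0]]
    - [[-6, 0, 0], [0, 0, 0]]
    - [[-6, 0, 0], [0, 0, 0]]

```text
time_s: 3.8
position: [0.4546, -0.0317, 0.1377]
orientation: [1.273, 1.165, -1.272]
force: [-0.5, 1.2, -4.8]
grip_width: 0.0592
```

```bash
python3 -c "
from h import *
move([.592,-.009,.14],6.8)"
```

```text
t 3.8 pos [ 0.4546 -0.0317  0.1377] yawnow -4.97 w 0.0592 F [-0.5  1.2 -4.8] q6 -0.23 | shift [-0.21 13.49 -3.45] turn [-11.77   0.03  -0.09]
```

Call:
carry_out:
  motion:
    - [[-0.5, 3.4, -0.9], [-3, 0, 0]]
    - [[-0.5, 6.8, -1.8], [-6, 0, 0]]
    - [[-0.5, 10.2, -2.6], [-9, 0, 0]]
    - [[-0.2, 13.5, -3.5], [-11.8, 0, 0]]
    - [[-0.2, 13.5, -3.5], [-11.8, 0, 0]]

```text
time_s: 4.42
position: [0.593, -0.0081, 0.1369]
orientation: [1.12, 1.265, -1.121]
force: [-1.2, -0.4, -4.8]
grip_width: 0.0587
```

Call:
carry_out:
  motion:
    - [[0, 0, 0], [0, 0, 0]]
    - [[0, 0, 0], [0, 0, 0]]
    - [[0, 0, 0], [0, 0, 0]]

```text
time_s: 4.8
position: [0.5912, -0.0086, 0.1394]
orientation: [1.121, 1.263, -1.121]
force: [1.0, -0.3, -4.5]
grip_width: 0.059
```

```bash
python3 -c "
from h import *
move([.592,-.009,.14],6.8)
s,c=snap('wrist','w4.png');R,t=campose(s,c);np.savez('w4.npz',K=c['K'],R=R,t=t)
s2,c2=snap('scene','s4.png')
cv2.imwrite('pics/s4c.png',cv2.resize(c2['image'][120:260,180:310],None,fx=4.2,fy=4.2,interpolation=cv2.INTER_CUBIC))"
```

```text
t 4.8 pos [ 0.5912 -0.0086  0.1394] yawnow 6.8 w 0.059 F [ 1.  -0.3 -4.5] q6 -0.32 | shift [-0.06  0.07  0.05] turn [-0.   -0.    0.01]
```

View pics/w4.png

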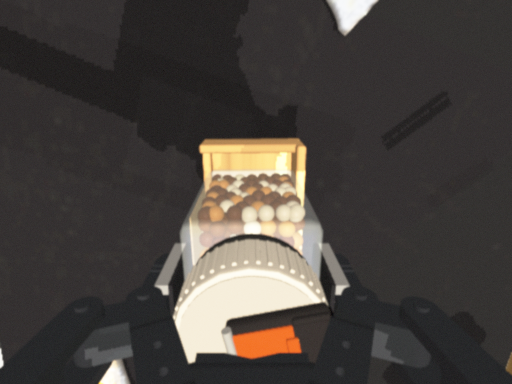

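View pics/s4c.png

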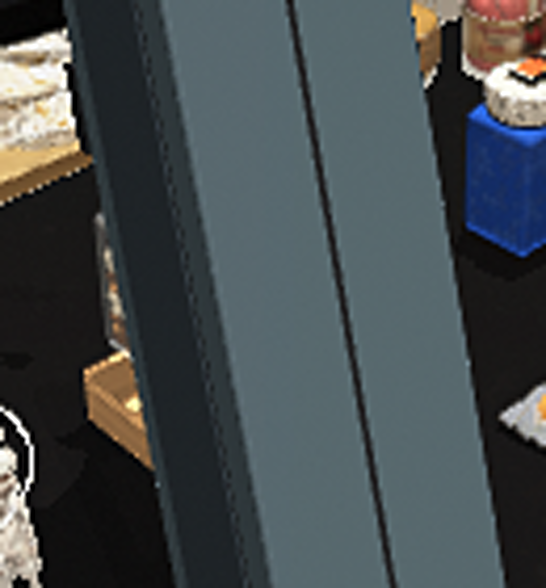

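```bash
python3 -c "
import cv2
im=cv2.imread('pics/w4.png');cv2.imwrite('pics/c7.png',cv2.resize(im[125:265,170:345],None,fx=4.2,fy=4.2,interpolation=cv2.INTER_CUBIC))"
```

```text
(no output)
```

View pics/c7.png

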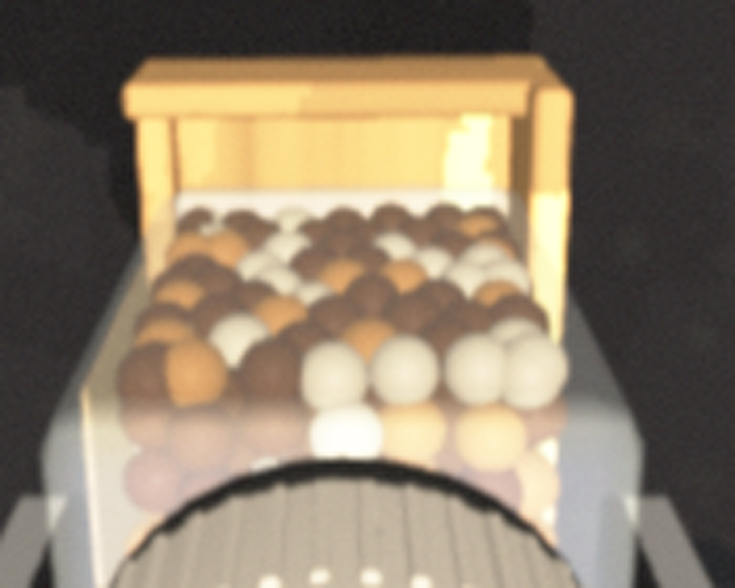

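Run:
```python
from h import *
w=np.load('w4.npz');K,R,t=w['K'],w['R'],w['t'];y=np.radians(6.8)
A=np.array([[np.cos(y),np.sin(y),0],[-np.sin(y),np.cos(y),0],[0,0,1]]);o=np.array([.5912,-.0086,0])
j=lambda x,y,z:(A@(onplane(K,R,t,(x/4.2+170-.4,y/4.2+125-.4),z)-o)*1000).round(1)
print('in caddy axes rel TCP, mm')
print('foot corners',j(175,192,.061),j(511,190,.061))
print('shoulder corners',j(50,425,.161),j(637,425,.161))
print('side inner top edge',j(170,115,.03),j(510,115,.03),'outer top',j(125,84,.03),j(545,82,.03))
print('back inner top',j(530,115,.04),j(530,90,.04),' outer', j(572,95,.04),j(572,150,.04))
print('front inner',j(177,125,.016),j(177,185,.016),'outer',j(137,130,.016),j(143,240,.016))
```

```text
in caddy axes rel TCP, mm
foot corners [-27.3  27.6  61. ] [28.3 27.9 61. ]
shoulder corners [-26.7  30.7 161. ] [ 28.   30.6 161. ]
side inner top edge [-31.6  34.5  30. ] [31.6 34.5 30. ] outer top [-39.7  40.3  30. ] [37.8 40.6 30. ]
back inner top [33.9 36.4 40. ] [33.7 40.9 40. ]  outer [41.2 40.  40. ] [41.8 30.  40. ]
front inner [-32.2  29.8  16. ] [-32.7  17.7  16. ] outer [-40.1  28.8  16. ] [-40.    6.2  16. ]
```

Everything's aligned to within about 1 mm and 1°. Lowering.

Call:
carry_out:
  motion:
    - [[1.5, 0, 0], [0, 0, 0]]
    - [[3, 0, 0], [0, 0, 0]]
    - [[4.2, 0, 0], [0, 0, 0]]
    - [[5, 0, 0], [0, 0, 0]]
    - [[5, 0, 0], [0, 0, 0]]

```text
time_s: 5.52
position: [0.5913, -0.0084, 0.0882]
orientation: [1.12, 1.265, -1.122]
force: [-0.6, 0.2, -4.8]
grip_width: 0.0594
```

```bash
python3 -c "
from h import *
move([.592,-.009,.0844],6.8)"
```

```text
t 5.53 pos [ 0.5913 -0.0084  0.0882] yawnow 6.83 w 0.0594 F [-0.6  0.2 -4.8] q6 -0.32 | shift [0.38 0.06 0.07] turn [ 0.03 -0.04  0.1 ]
```

Call:
carry_out:
  motion:
    - [[0.2, 0, 0], [0, 0, 0]]
    - [[0.4, 0, 0], [0, 0, 0]]
    - [[0.5, 0, 0], [0, 0, 0]]
    - [[0.5, 0, 0], [0, 0, 0]]

```text
time_s: 6.02
position: [0.5923, -0.0085, 0.0855]
orientation: [1.121, 1.262, -1.12]
force: [-2.6, 1.1, 5.0]
grip_width: 0.0585
```

```bash
python3 -c "
from h import *
move([.592,-.009,.0844],6.8)
s,c=snap('wrist','w5.png');im=c['image']
cv2.imwrite('pics/c8.png',cv2.resize(im[125:265,170:345],None,fx=4.2,fy=4.2,interpolation=cv2.INTER_CUBIC))"
```

```text
t 6.03 pos [ 0.5923 -0.0085  0.0855] yawnow 6.83 w 0.0585 F [-2.6  1.1  5. ] q6 -0.32 | shift [ 0.11 -0.03  0.04] turn [ 0.03  0.03 -0.08]
```

View pics/c8.png

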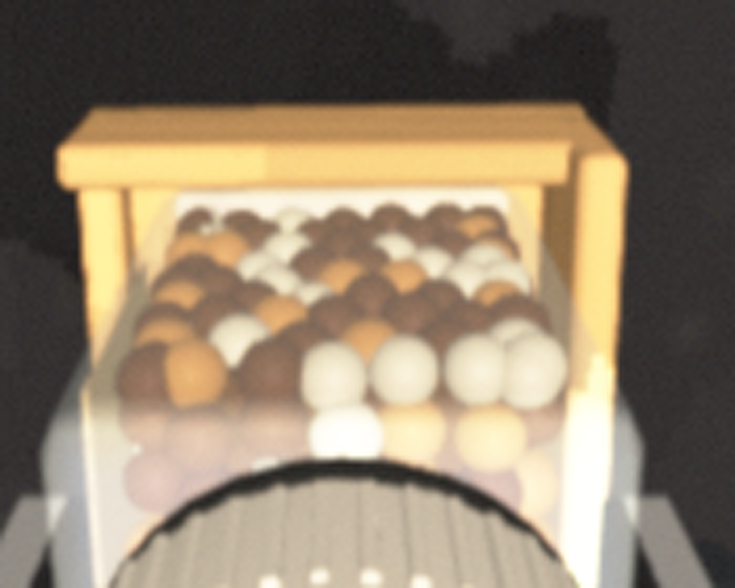

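Seated: the force swung about 10 N and the foot is inside the walls. Releasing and rising.

Call:
carry_out:
  motion:
    - [[-0.1, 0, 0], [0, 0, 0]]
    - [[-0.1, 0, 0], [0, 0, 0]]
    - [[-0.1, 0, 0], [0, 0, 0]]
    - [[-0.1, 0, 0], [0, 0, 0]]
  jaw: 0

```text
time_s: 6.58
position: [0.5919, -0.0085, 0.0852]
orientation: [1.121, 1.263, -1.121]
force: [-0.2, 0.5, 0.9]
grip_width: 0.0855
```

Call:
carry_out:
  motion:
    - [[-4, 0, 0], [0, 0, 0]]
    - [[-9, 0, 0], [0, 0, 0]]
    - [[-14, 0, 0], [0, 0, 0]]
    - [[-14, 0, -3], [0, 0, 0]]
    - [[-14, 0, -3], [0, 0, 0]]

```text
time_s: 7.2
position: [0.5882, 0.0228, 0.226]
orientation: [1.12, 1.263, -1.119]
force: [0.7, -0.3, -1.8]
grip_width: 0.0855
```

Call:
carry_out:
  motion:
    - [[0, 0, 0], [0, 0, 0]]
    - [[0, 0, 0], [0, 0, 0]]
    - [[0, 0, 0], [0, 0, 0]]

```text
time_s: 7.58
position: [0.5882, 0.0207, 0.2247]
orientation: [1.121, 1.264, -1.122]
force: [-0.1, 0.2, -0.7]
grip_width: 0.0854
```

```bash
python3 -c "
from h import *
move([.592,-.009,.119],57)
s,c=snap('wrist','w6.png');R,t=campose(s,c);np.savez('w6.npz',K=c['K'],R=R,t=t);im=c['image']
cv2.imwrite('pics/c9.png',cv2.resize(im[80:280,160:400],None,fx=3,fy=3,interpolation=cv2.INTER_CUBIC))"
```

```text
t 7.58 pos [0.5882 0.0207 0.2247] yawnow 6.78 w 0.0854 F [-0.1  0.2 -0.7] q6 -0.27 | shift [10.57  0.03  3.  ] turn [-5.022e+01 -3.000e-02  5.000e-02]
```

View pics/c9.png

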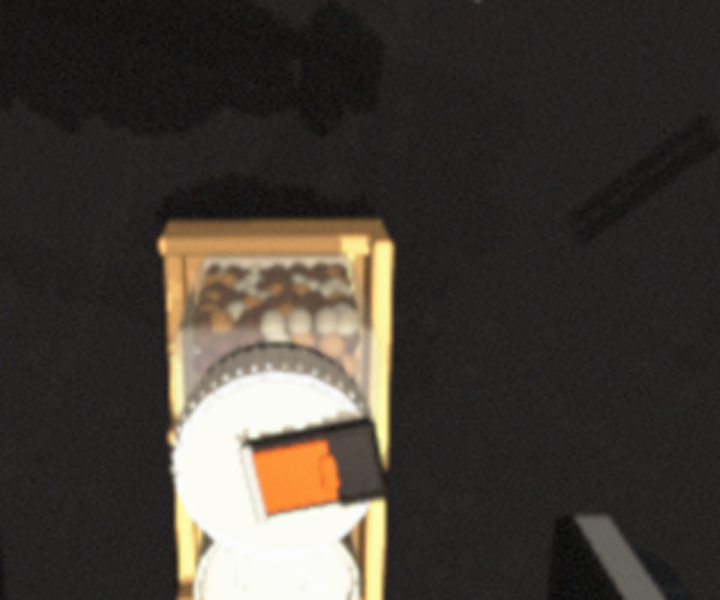

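```bash
cat >> h.py <<'E'
def ang(a,b): d=b-a; return np.degrees(np.arctan2(d[1],d[0])).round(2)
E
python3 - <<'E'
from h import *
w=np.load('w6.npz');K,R,t=w['K'],w['R'],w['t']
j=lambda x,y,z:onplane(K,R,t,(x/3+160-.33,y/3+80-.33),z)
print('lid l/r at z .134',j(173,465,.134),j(372,400,.134), 'top', j(275,370,.134),'bottomish',j(275,560,.134))
print('spout',ang(j(247,438,.142),j(374,418,.142)),ang(j(265,521,.142),j(385,497,.142)),'mouth',j(380,458,.142))
print('shoulder y edge',j(185,330,.106),j(370,328,.106),'foot',j(203,258,.006),j(350,262,.006))
E
```

```text
lid l/r at z .134 [ 0.56539617 -0.00978155  0.134     ] [0.61449239 0.01448622 0.134     ] top [0.58885432 0.01969569 0.134     ] bottomish [ 0.59528755 -0.03485877  0.134     ]
spout 16.47 19.4 mouth [0.61759255 0.00224722 0.142     ]
shoulder y edge [0.56351749 0.0184088  0.106     ] [0.61506216 0.025093   0.106     ] foot [0.56158689 0.01509241 0.006     ] [0.61762328 0.02013356 0.006     ]
```

Call:
carry_out:
  motion:
    - [[1, 0, 0.7], [-10, 0, 0]]
    - [[3, 0.05, 1.4], [-20, 0, 0]]
    - [[4, 0.05, 2.1], [-30, 0, 0]]
    - [[5, 0.05, 2.9], [-40, 0, 0]]
    - [[5, 0.05, 2.9], [-50, 0, 0]]

```text
time_s: 8.25
position: [0.5917, -0.0082, 0.174]
orientation: [0.45, 1.526, -0.45]
force: [0.6, -0.1, -0.4]
grip_width: 0.0852
```

Call:
carry_out:
  motion:
    - [[0, 0, 0], [0, 0, 0]]
    - [[0, 0, 0], [0, 0, 0]]

```text
time_s: 8.5
position: [0.5923, -0.0075, 0.1754]
orientation: [0.456, 1.522, -0.456]
force: [-0.4, -0.8, 0.2]
grip_width: 0.0854
```

```bash
python3 -c "
from h import *
move([.592,-.0085,.119],57)
s,c=snap('wrist','w7.png')"
```

```text
t 8.5 pos [ 0.5923 -0.0075  0.1754] yawnow 56.63 w 0.0854 F [-0.4 -0.8  0.2] q6 -1.19 | shift [ 5.64 -0.1   0.02] turn [-0.37  0.01 -0.  ]
```

View pics/w7.png

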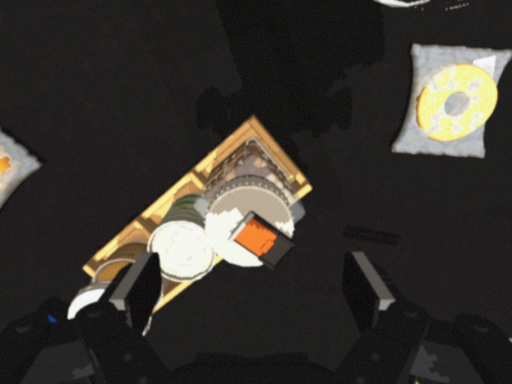

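Call:
carry_out:
  motion:
    - [[2, -0.1, 0], [0, 0, 0]]
    - [[4, -0.1, 0], [0, 0, 0]]
    - [[5.3, -0.1, 0], [0, 0, 0]]
    - [[5.6, -0.1, 0], [0, 0, 0]]
    - [[5.6, -0.1, 0], [0, 0, 0]]

```text
time_s: 9.18
position: [0.592, -0.0083, 0.1196]
orientation: [0.454, 1.522, -0.454]
force: [-0.1, 0.6, 0.3]
grip_width: 0.0849
```

```bash
python3 -c "
from h import *
move([.592,-.0085,.119],57)
s,c=snap('wrist','w8.png')"
```

```text
t 9.18 pos [ 0.592  -0.0083  0.1196] yawnow 56.8 w 0.0849 F [-0.1  0.6  0.3] q6 -1.19 | shift [ 0.06 -0.01  0.01] turn [-0.2   0.02 -0.01]
```

View pics/w8.png

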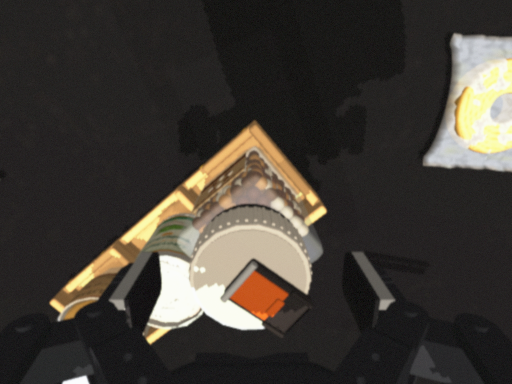

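Call:
carry_out:
  motion:
    - [[0, 0, 0], [0, 0, 0]]
    - [[0, 0, 0], [0, 0, 0]]
    - [[0, 0, 0], [0, 0, 0]]
    - [[0, 0, 0], [0, 0, 0]]
    - [[0, 0, 0], [0, 0, 0]]
  jaw: 1
  newtons: 35

```text
time_s: 9.85
position: [0.5919, -0.0088, 0.1201]
orientation: [0.453, 1.522, -0.454]
force: [-2.0, -2.6, 5.7]
grip_width: 0.0537
```

```bash
python3 -c "
from h import *
move([.592,-.0085,.119],57);s,c=snap('wrist','w9.png');print(s['moment'])"
```

```text
t 9.85 pos [ 0.5919 -0.0088  0.1201] yawnow 56.83 w 0.0537 F [-2.  -2.6  5.7] q6 -1.19 | shift [ 0.11  0.03 -0.01] turn [-0.17  0.07  0.02]
[-0.40537524  0.3973727   0.02852309]
```

View pics/w9.png

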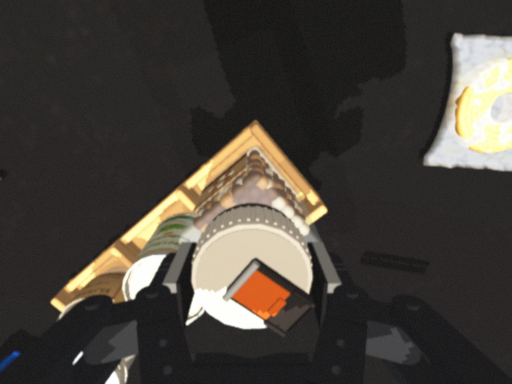

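Run:
```python
from h import *
s=env.state();c=env.read_camera('wrist');R,t=campose(s,c);K=np.array(c['K'])
# expected lid top circle drawn at TCP xy, z .134
im=c['image'].copy();p=s['position']
for z,r,col in ((.134,.028,(0,255,0)),(.112,.028,(255,0,0))):
  q=np.array([proj(K,R,t,[p[0]+r*np.cos(a),p[1]+r*np.sin(a),z]) for a in np.linspace(0,6.28,60)]).astype(np.int32)
  cv2.polylines(im,[q],True,col,1)
cv2.imwrite('pics/w10.png',cv2.resize(im[170:350,140:370],None,fx=3.3,fy=3.3,interpolation=cv2.INTER_NEAREST))
```

```text
(no output)
```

View pics/w10.png

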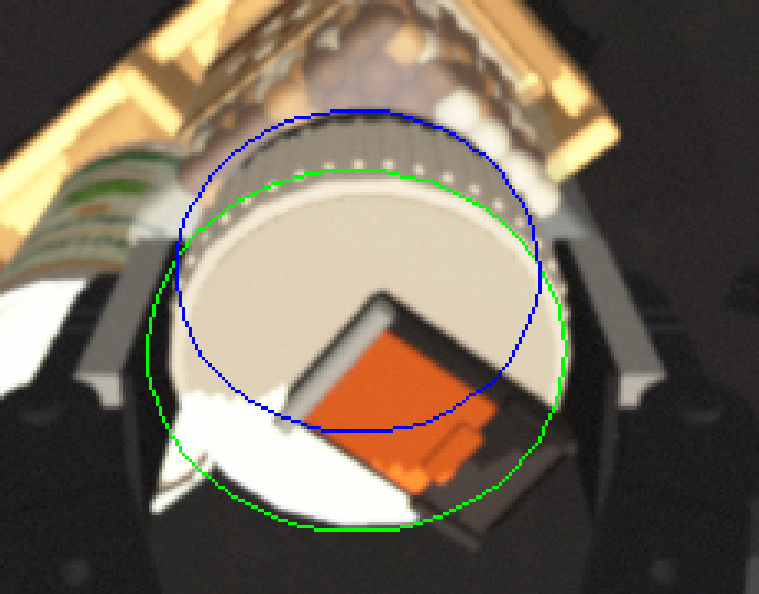

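Well centred. Screwing down clockwise (+rx), following the thread.

Call:
carry_out:
  motion:
    - [[0, 0, 0], [10, 0, 0]]
    - [[0.03, 0, 0], [20, 0, 0]]
    - [[0.05, 0, 0], [30, 0, 0]]
    - [[0.07, 0, 0], [40, 0, 0]]
    - [[0.09, 0, 0], [50, 0, 0]]

```text
time_s: 10.58
position: [0.592, -0.0085, 0.1192]
orientation: [1.125, 1.26, -1.125]
force: [-1.9, -1.0, 6.0]
grip_width: 0.0538
```

```bash
python3 -c "
from h import *
move([.592,-.0085,.119],6.8);s,c=snap('wrist','w11.png');print(s['moment'])"
```

```text
t 10.57 pos [ 0.592  -0.0085  0.1192] yawnow 6.5 w 0.0538 F [-1.9 -1.   6. ] q6 -0.32 | shift [ 0.02  0.   -0.  ] turn [-0.3   0.03 -0.05]
[-0.2779313   0.37118218  0.02176045]
```

View pics/w11.png

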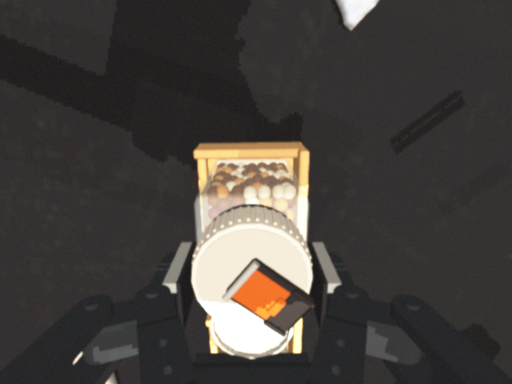

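The lid turned with the gripper and the jar stayed put. Continuing.

Call:
carry_out:
  motion:
    - [[0.02, 0, 0], [10, 0, 0]]
    - [[0.03, 0, 0], [20, 0, 0]]
    - [[0.05, 0, 0], [30, 0, 0]]
    - [[0.07, 0, 0], [40, 0, 0]]
    - [[0.09, 0, 0], [50, 0, 0]]

```text
time_s: 11.25
position: [0.5922, -0.0086, 0.1183]
orientation: [1.743, 0.747, -1.741]
force: [-1.5, -2.5, 6.4]
grip_width: 0.0538
```

Call:
carry_out:
  motion:
    - [[0.02, 0, 0], [10, 0, 0]]
    - [[0.03, 0, 0], [20, 0, 0]]
    - [[0.05, 0, 0], [30, 0, 0]]
    - [[0.07, 0, 0], [40, 0, 0]]
    - [[0.09, 0, 0], [50, 0, 0]]

```text
time_s: 11.88
position: [0.5923, -0.0088, 0.1175]
orientation: [-2.193, 0.068, 2.189]
force: [-0.8, -2.1, 6.6]
grip_width: 0.0538
```

Call:
carry_out:
  motion:
    - [[0.02, 0, 0], [10, 0, 0]]
    - [[0.03, 0, 0], [20, 0, 0]]
    - [[0.03, 0, 0], [20, 0, 0]]
    - [[0.03, 0, 0], [20, 0, 0]]

```text
time_s: 12.38
position: [0.5922, -0.0089, 0.1172]
orientation: [-2.001, 0.411, 1.997]
force: [-1.3, -3.1, 6.8]
grip_width: 0.0535
```

```bash
python3 -c "
from h import *
move([.592,-.0085,.116],-133.9);s,c=snap('wrist','w12.png');print(s['moment'])
R,t=campose(s,c);np.savez('w12.npz',K=c['K'],R=R,t=t)
cv2.imwrite('pics/c12.png',cv2.resize(c['image'][170:370,140:370],None,fx=3,fy=3,interpolation=cv2.INTER_CUBIC))
"
```

```text
t 12.38 pos [ 0.5922 -0.0089  0.1172] yawnow -113.19 w 0.0535 F [-1.3 -3.1  6.8] q6 1.77 | shift [ 0.12 -0.03  0.04] turn [20.71 -0.11  0.  ]
[-0.43323592  0.29262658 -0.10372808]
```

View pics/c12.png

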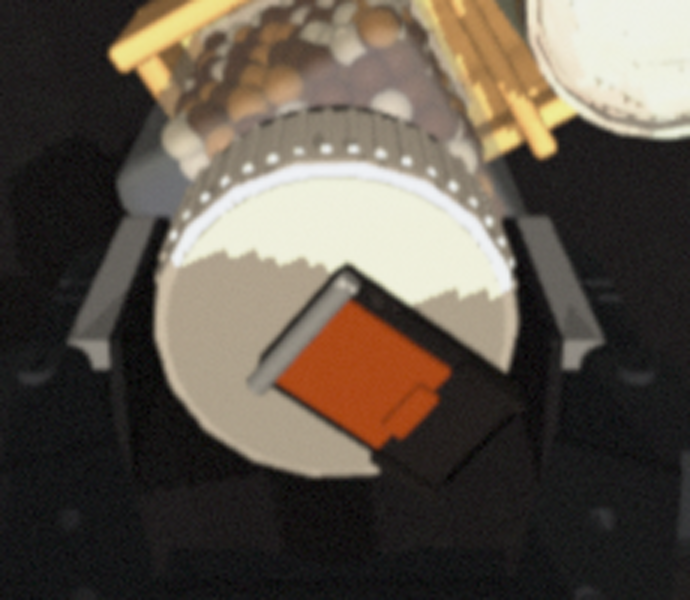

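Run:
```python
from h import *
w=np.load('w12.npz');K,R,t=w['K'],w['R'],w['t']
j=lambda x,y,z:onplane(K,R,t,(x/3+140-.33,y/3+170-.33),z)
for z in (.132,.139):
  print(z,'upper edge',ang(j(360,268,z),j(520,398,z)),'orange up',ang(j(355,302,z),j(450,370,z)),'orange low',ang(j(275,385,z),j(380,450,z)),'end',ang(j(522,405,z),j(440,487,z))+90-360,'pin',ang(j(350,285,z),j(258,385,z))+90-360, 'mouth',j(482,445,z))
# lid centre
print('lid', (j(157,330,.131)+j(518,330,.131))/2, j(335,475,.131))
```

```text
0.132 upper edge -155.57 orange up -152.4 orange low -149.79 end -151.18 pin -152.06 mouth [ 0.56527715 -0.01977708  0.132     ]
0.139 upper edge -155.57 orange up -152.4 orange low -149.79 end -151.18 pin -152.06 mouth [ 0.57114414 -0.02087439  0.139     ]
lid [ 0.5921435  -0.00718924  0.131     ] [0.5681947  0.00350261 0.131     ]
```

Call:
carry_out:
  motion:
    - [[0.02, 0, 0], [8, 0, 0]]
    - [[0.03, 0, 0], [15, 0, 0]]
    - [[0.03, 0, 0], [19, 0, 0]]
    - [[0.03, 0, 0], [19, 0, 0]]
    - [[0.03, 0, 0], [19, 0, 0]]

```text
time_s: 13.05
position: [0.5923, -0.0089, 0.1169]
orientation: [-1.794, 0.692, 1.79]
force: [-0.4, -2.4, 6.3]
grip_width: 0.0537
```

Call:
carry_out:
  motion:
    - [[0, 0, 0], [0, 0, 0]]
    - [[0, 0, 0], [0, 0, 0]]
    - [[0, 0, 0], [0, 0, 0]]
    - [[0, 0, 0], [0, 0, 0]]
  jaw: 0

```text
time_s: 13.55
position: [0.5916, -0.0081, 0.1158]
orientation: [-1.792, 0.691, 1.793]
force: [0.0, 0.5, 1.3]
grip_width: 0.0856
```

```bash
python3 -c "
from h import *
move([.592,-.0085,.20],6.8)"
```

```text
t 13.55 pos [ 0.5916 -0.0081  0.1158] yawnow -132.16 w 0.0856 F [0.  0.5 1.3] q6 2.1 | shift [-8.42  0.   -0.05] turn [-1.3896e+02  1.0000e-02  2.0000e-02]
```

Call:
carry_out:
  motion:
    - [[-4, 0, 0], [0, 0, 0]]
    - [[-8, 0, 0], [-10, 0, 0]]
    - [[-11, 0, 0], [-20, 0, 0]]
    - [[-11, 0, 0], [-30, 0, 0]]
    - [[-11, 0, 0], [-40, 0, 0]]

```text
time_s: 14.18
position: [0.5919, -0.0082, 0.2266]
orientation: [-2.207, 0.035, 2.204]
force: [-0.6, -0.2, -0.7]
grip_width: 0.0857
```

Call:
carry_out:
  motion:
    - [[0, 0, 0], [-10, 0, 0]]
    - [[0, 0, 0], [-20, 0, 0]]
    - [[0, 0, 0], [-30, 0, 0]]
    - [[0, 0, 0], [-40, 0, 0]]
    - [[0, 0, 0], [-50, 0, 0]]

```text
time_s: 14.8
position: [0.5916, -0.0082, 0.2258]
orientation: [1.723, 0.77, -1.724]
force: [-0.3, 0.5, 0.0]
grip_width: 0.0854
```

Call:
carry_out:
  motion:
    - [[0, 0, 0], [-10, 0, 0]]
    - [[0, 0, 0], [-20, 0, 0]]
    - [[0, 0, 0], [-30, 0, 0]]
    - [[0, 0, 0], [-40, 0, 0]]
    - [[0, 0, 0], [-49, 0, 0]]

```text
time_s: 15.42
position: [0.5916, -0.0082, 0.2258]
orientation: [1.117, 1.266, -1.117]
force: [0.5, -0.1, -0.2]
grip_width: 0.0851
```

Call:
carry_out:
  motion:
    - [[0, 0, 0], [0, 0, 0]]
    - [[0, 0, 0], [0, 0, 0]]
    - [[0, 0, 0], [0, 0, 0]]

```text
time_s: 15.8
position: [0.5917, -0.0082, 0.2259]
orientation: [1.122, 1.263, -1.122]
force: [-0.1, 0.4, 0.6]
grip_width: 0.0856
```

```bash
python3 -c "
from h import *
move([.592,-.0085,.2],6.8);s,c=snap('wrist','w13.png')
R,t=campose(s,c);np.savez('w13.npz',K=c['K'],R=R,t=t)
p=np.array([proj(np.array(c['K']),R,t,[.592,-.0085,.13])]);print(p)
"
```

```text
t 15.8 pos [ 0.5917 -0.0082  0.2259] yawnow 6.73 w 0.0856 F [-0.1  0.4  0.6] q6 -0.32 | shift [2.59 0.03 0.03] turn [-0.07 -0.    0.  ]
[[250.96933321 199.692779  ]]
```

View pics/w13.png

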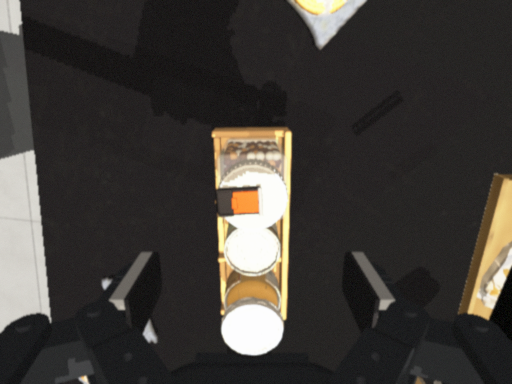

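The spout points left (front), nearly straight over the label side. Next, a front-side view with the camera over -x.

Call:
carry_out:
  motion:
    - [[0, 0, 0], [-10, 0, 0]]
    - [[0, 0, 0], [-20, 0, 0]]
    - [[0, 0, 0], [-30, 0, 0]]
    - [[0, 0, 0], [-40, 0, 0]]
    - [[0, 0, 0], [-50, 0, 0]]

```text
time_s: 16.48
position: [0.5917, -0.0083, 0.226]
orientation: [0.45, 1.524, -0.45]
force: [-1.1, 0.4, -0.3]
grip_width: 0.0855
```

Call:
carry_out:
  motion:
    - [[0, 0, -1], [-10, 0, 0]]
    - [[0, 0, -2], [-20, 0, 0]]
    - [[0, 0, -3], [-30, 0, 0]]
    - [[0, 0, -3], [-40, 0, 0]]
    - [[0, 0, -3], [-40, 0, 0]]

```text
time_s: 17.1
position: [0.5666, 0.0082, 0.2261]
orientation: [-0.092, 1.569, 0.092]
force: [-0.4, -0.2, 0.0]
grip_width: 0.0854
```

Call:
carry_out:
  motion:
    - [[0, 0, 0], [0, 0, 0]]
    - [[0, 0, 0], [0, 0, 0]]
    - [[0, 0, 0], [0, 0, 0]]

```text
time_s: 17.48
position: [0.5667, 0.0081, 0.2259]
orientation: [-0.093, 1.569, 0.093]
force: [0.4, -0.0, 0.3]
grip_width: 0.0851
```

```bash
python3 -c "
from h import *
move([.592,-.0085,.2],6.8);s,c=snap('wrist','w14.png')
R,t=campose(s,c);np.savez('w14.npz',K=c['K'],R=R,t=t)
p=np.array([proj(np.array(c['K']),R,t,[.592,-.0085,.13])]);print(p)
a=cv2.imread('pics/w13.png')[115:245,190:310];cv2.imwrite('pics/c13.png',cv2.resize(a,None,fx=4.5,fy=4.5,interpolation=cv2.INTER_CUBIC))
a=c['image'][100:260,170:340];cv2.imwrite('pics/c14.png',cv2.resize(a,None,fx=3.7,fy=3.7,interpolation=cv2.INTER_CUBIC))
"
```

```text
t 17.48 pos [0.5667 0.0081 0.2259] yawnow 96.76 w 0.0851 F [ 0.4 -0.   0.3] q6 -1.87 | shift [ 2.59 -1.95  2.32] turn [89.96 -0.    0.  ]
[[225.18555711 223.99300139]]
```

View pics/c13.png

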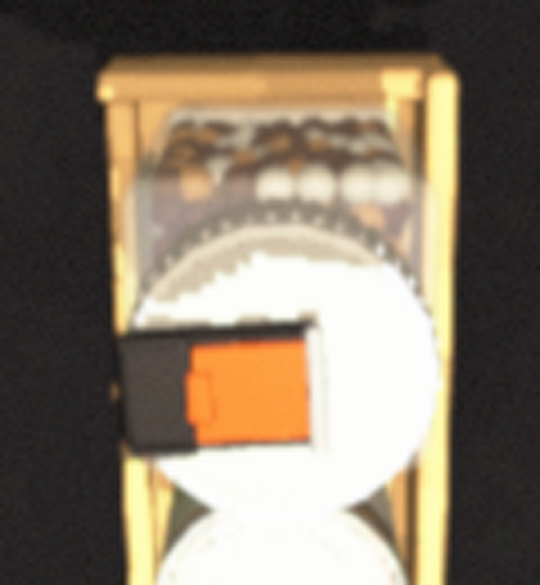

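View pics/c14.png

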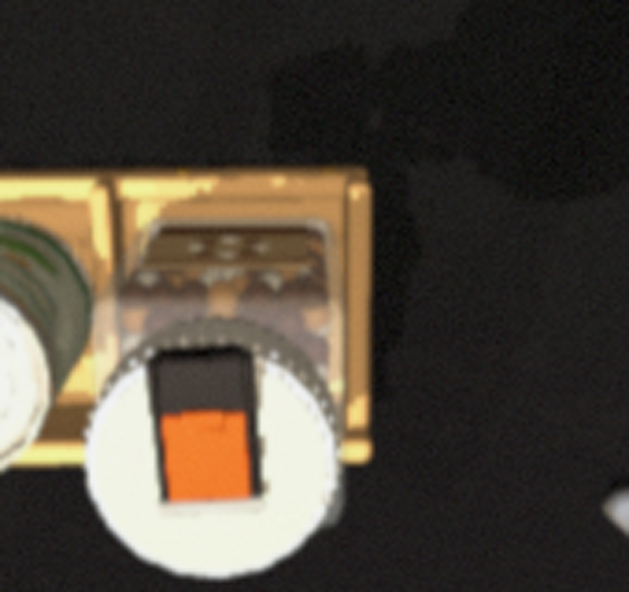

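```bash
cat > meas.py <<'E'
from h import *
import sys
def meas(f,box):
    w=np.load(f+'.npz');K,R,t=w['K'],w['R'],w['t'];im=cv2.imread('pics/'+f+'.png')
    y0,y1,x0,x1=box
    a=np.radians(186.8);c=np.array([.592,-.0085])
    # rectify to plane z=.139 around lid centre, 0.1mm/px x5, spout axis frame: u along world x, v along -y
    S=5000.;N=400
    src=np.float32([[0,0],[N,0],[N,N],[0,N]])
    wp=[[c[0]+(p[1]-N/2)/S*-1, c[1]-(p[0]-N/2)/S,.139] for p in src]
    dst=np.float32([proj(K,R,t,p) for p in wp])
    H=cv2.getPerspectiveTransform(dst,src);r=cv2.warpPerspective(im,H,(N,N),flags=cv2.INTER_CUBIC)
    hsv=cv2.cvtColor(r,cv2.COLOR_BGR2HSV);m=cv2.inRange(hsv,(5,150,120),(20,255,255))
    cs,_=cv2.findContours(m,cv2.RETR_EXTERNAL,cv2.CHAIN_APPROX_NONE);q=max(cs,key=cv2.contourArea)
    print(f,'orange rect',cv2.minAreaRect(q), 'moment axis')
    cv2.imwrite('pics/r_'+f+'.png',cv2.resize(r,None,fx=1.5,fy=1.5))
    dk=(r.max(2)<90).astype(np.uint8)|(m>0); dk=cv2.morphologyEx(dk.astype(np.uint8),cv2.MORPH_OPEN,np.ones((9,9)))
    cs,_=cv2.findContours(dk,cv2.RETR_EXTERNAL,cv2.CHAIN_APPROX_NONE)
    return r
for f in sys.argv[1:]: meas(f,(0,0,0,0))
E
python3 meas.py w13 w14
```

```text
w13 orange rect ((194.62478637695312, 226.77650451660156), (101.03633880615234, 89.4584732055664), 80.18070220947266) moment axis
w14 orange rect ((198.58108520507812, 226.98648071289062), (99.7901840209961, 89.59744262695312), 80.53767395019531) moment axis
```

View pics/r_w13.png

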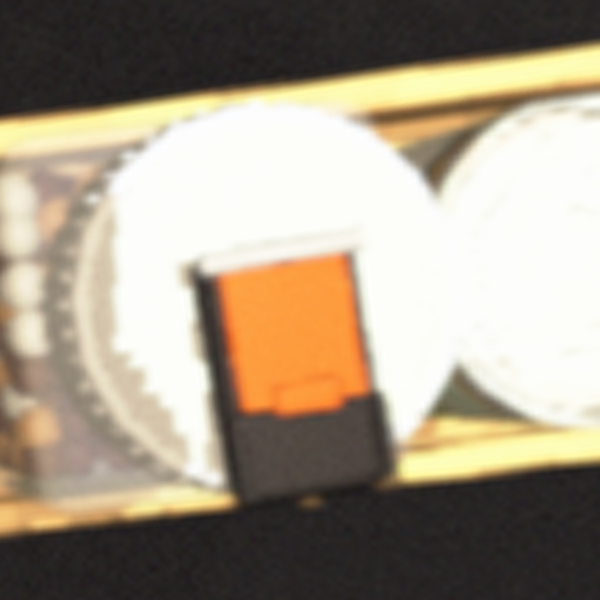

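View pics/r_w14.png

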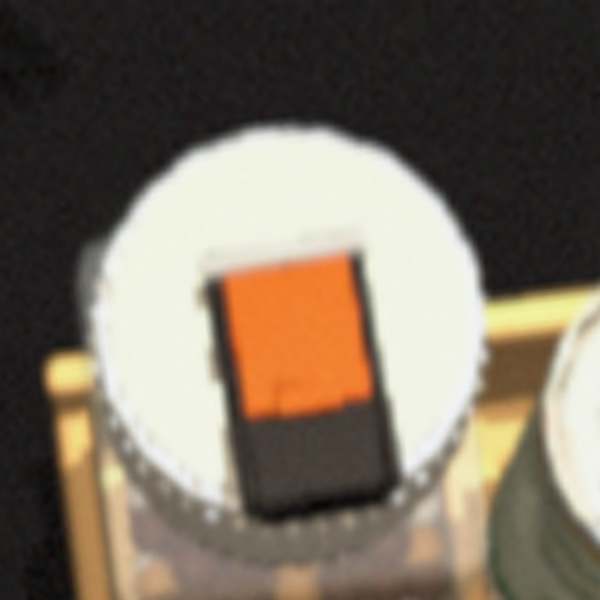

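Run:
```python
import cv2
a=cv2.imread('pics/w14.png')[140:200,165:275];cv2.imwrite('pics/c15.png',cv2.resize(a,None,fx=7,fy=7,interpolation=cv2.INTER_CUBIC))
a=cv2.imread('pics/w13.png')[120:180,205:300];cv2.imwrite('pics/c16.png',cv2.resize(a,None,fx=8,fy=8,interpolation=cv2.INTER_CUBIC))
```

```text
(no output)
```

View pics/c15.png

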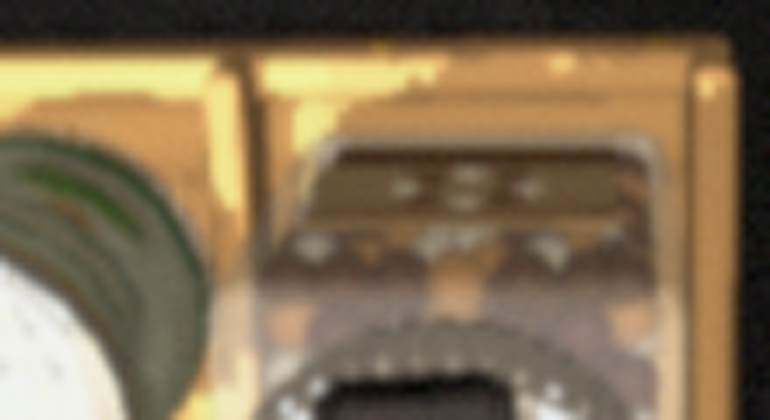

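View pics/c16.png

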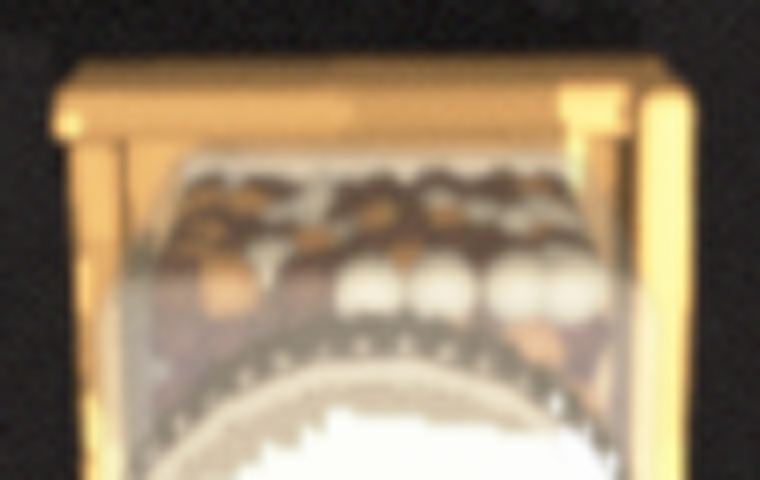

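Jar yaw is about 6.8° and caddy about 7°, so the jar's square. The spout is at 189.4–189.7° against a target of 186.8°, so about 2.7° more clockwise. Regripping the lid for the final trim.

Call:
carry_out:
  motion:
    - [[1, -1, 1.2], [0, 0, 0]]
    - [[3, -1.95, 2.3], [0, 0, 0]]
    - [[7, -1.95, 2.3], [0, 0, 0]]
    - [[10, -1.95, 2.3], [0, 0, 0]]
    - [[10.9, -1.95, 2.3], [0, 0, 0]]

```text
time_s: 18.15
position: [0.5903, -0.0087, 0.1131]
orientation: [-0.092, 1.575, 0.094]
force: [0.7, 0.4, 0.5]
grip_width: 0.0854
```

Call:
carry_out:
  motion:
    - [[0, 0, 0], [0, 0, 0]]
    - [[0, 0, 0], [0, 0, 0]]

```text
time_s: 18.4
position: [0.5928, -0.0088, 0.1181]
orientation: [-0.094, 1.567, 0.093]
force: [0.4, -0.4, 0.3]
grip_width: 0.0853
```

Call:
carry_out:
  motion:
    - [[0, 0, 0], [0, 0, 0]]
    - [[0, 0, 0], [0, 0, 0]]
    - [[0, 0, 0], [0, 0, 0]]
    - [[0, 0, 0], [0, 0, 0]]
    - [[0, 0, 0], [0, 0, 0]]
  jaw: 1
  newtons: 35

```text
time_s: 19.02
position: [0.5923, -0.0088, 0.1182]
orientation: [-0.094, 1.567, 0.093]
force: [-1.0, -1.4, 6.8]
grip_width: 0.0536
```

```bash
python3 -c "
from h import *
move([.592,-.0085,.117],96.8);s,c=snap('wrist','w17.png');print(s['moment'])
R,t=campose(s,c);np.savez('w17.npz',K=c['K'],R=R,t=t)
cv2.imwrite('pics/c17.png',cv2.resize(c['image'][140:370,130:380],None,fx=2.6,fy=2.6,interpolation=cv2.INTER_CUBIC))
"; python3 meas.py w17
```

```text
t 19.02 pos [ 0.5923 -0.0088  0.1182] yawnow 96.83 w 0.0536 F [-1.  -1.4  6.8] q6 -1.89 | shift [ 0.12  0.03 -0.03] turn [0.03 0.11 0.05]
[-0.13042074  0.17524753  0.02492399]
w17 orange rect ((198.23870849609375, 226.05908203125), (97.1823501586914, 83.6370849609375), 80.27242279052734) moment axis
```

View pics/c17.png

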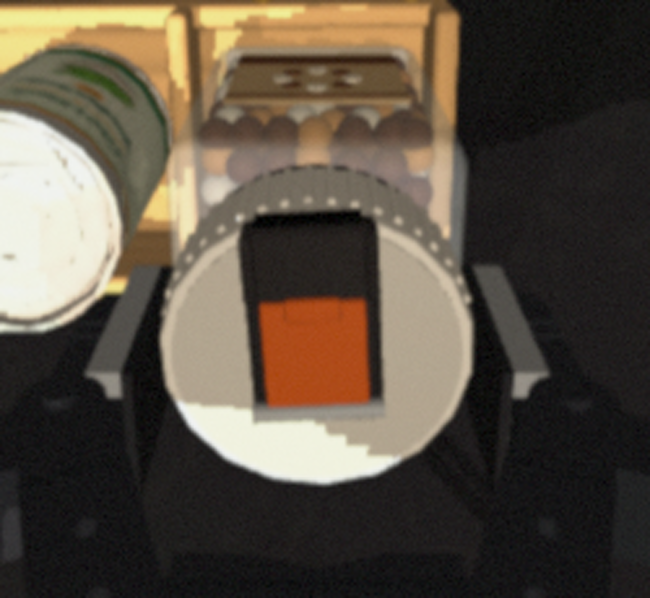

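Call:
carry_out:
  motion:
    - [[0, 0, 0], [1.5, 0, 0]]
    - [[0, 0, 0], [3, 0, 0]]
    - [[0, 0, 0], [3, 0, 0]]
    - [[0, 0, 0], [3, 0, 0]]

```text
time_s: 19.58
position: [0.5923, -0.0088, 0.1181]
orientation: [-0.053, 1.568, 0.052]
force: [-0.8, -1.3, 5.0]
grip_width: 0.0536
```

```bash
python3 -c "
from h import *
move([.592,-.0085,.117],96.8);s,c=snap('wrist','w18.png');print(s['moment'])
R,t=campose(s,c);np.savez('w18.npz',K=c['K'],R=R,t=t)
cv2.imwrite('pics/c18.png',cv2.resize(c['image'][140:370,130:380],None,fx=2.6,fy=2.6,interpolation=cv2.INTER_CUBIC))
"; python3 meas.py w18
```

```text
t 19.57 pos [ 0.5923 -0.0088  0.1181] yawnow 93.82 w 0.0536 F [-0.8 -1.3  5. ] q6 -1.84 | shift [ 0.11  0.03 -0.03] turn [-2.98  0.11  0.04]
[-0.15288224  0.11940535 -0.02923248]
w18 orange rect ((196.77334594726562, 226.5860595703125), (97.38532257080078, 83.58699798583984), 83.24642944335938) moment axis
```

View pics/r_w18.png

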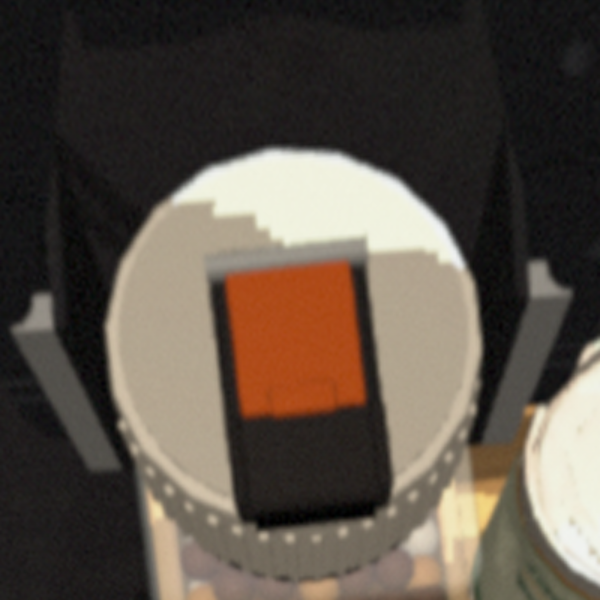

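View pics/c18.png

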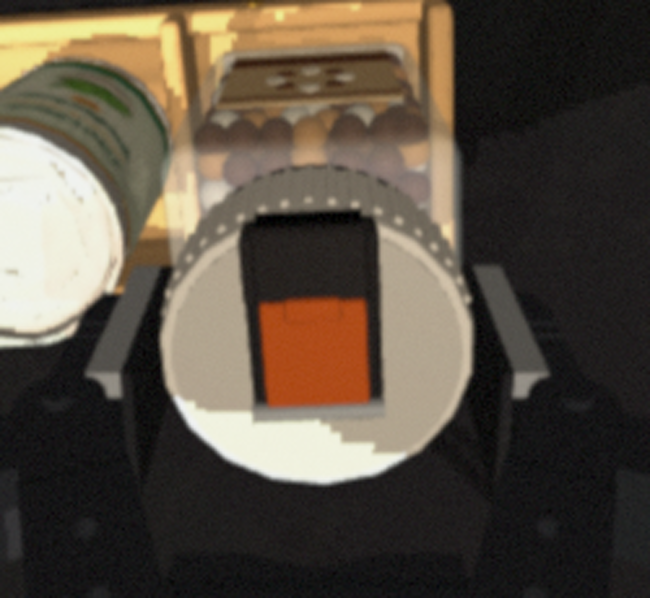

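Call:
carry_out:
  motion:
    - [[0, 0, 0], [0, 0, 0]]
    - [[0, 0, 0], [0, 0, 0]]
    - [[0, 0, 0], [0, 0, 0]]
    - [[0, 0, 0], [0, 0, 0]]
  jaw: 0

```text
time_s: 20.12
position: [0.5916, -0.0084, 0.1167]
orientation: [-0.052, 1.571, 0.053]
force: [-1.0, -0.0, -0.2]
grip_width: 0.0853
```

Call:
carry_out:
  motion:
    - [[-3, 0, 0], [-3, 0, 0]]
    - [[-7, 0, -1], [-3, 0, 0]]
    - [[-8, 0, -1], [-3, 0, 0]]
    - [[-8, 0, -1], [-3, 0, 0]]
    - [[-8, 0, -1], [-3, 0, 0]]

```text
time_s: 20.75
position: [0.5811, -0.009, 0.1953]
orientation: [-0.093, 1.571, 0.094]
force: [0.4, -0.7, -0.1]
grip_width: 0.0857
```

Call:
carry_out:
  motion:
    - [[0, 0, 0], [0, 0, 0]]
    - [[0, 0, 0], [0, 0, 0]]

```text
time_s: 21.0
position: [0.5815, -0.0091, 0.196]
orientation: [-0.093, 1.57, 0.094]
force: [-0.8, 0.5, -0.9]
grip_width: 0.0854
```

```bash
python3 -c "
from h import *
move([.592,-.0085,.117],96.8);s,c=snap('wrist','w19.png')
R,t=campose(s,c);np.savez('w19.npz',K=c['K'],R=R,t=t)
cv2.imwrite('pics/c19.png',cv2.resize(c['image'][125:285,170:340],None,fx=4.2,fy=3.7,interpolation=cv2.INTER_CUBIC)) if 0 else cv2.imwrite('pics/c19.png',cv2.resize(c['image'][125:275,170:340],None,fx=4,fy=4,interpolation=cv2.INTER_CUBIC))
"; python3 meas.py w19
```

```text
t 21.0 pos [ 0.5815 -0.0091  0.196 ] yawnow 96.83 w 0.0854 F [-0.8  0.5 -0.9] q6 -1.9 | shift [ 7.9  -0.07  1.06] turn [ 0.03 -0.09 -0.03]
w19 orange rect ((196.84365844726562, 225.3553924560547), (97.50582122802734, 88.03474426269531), 83.36748504638672) moment axis
```

View pics/c19.png

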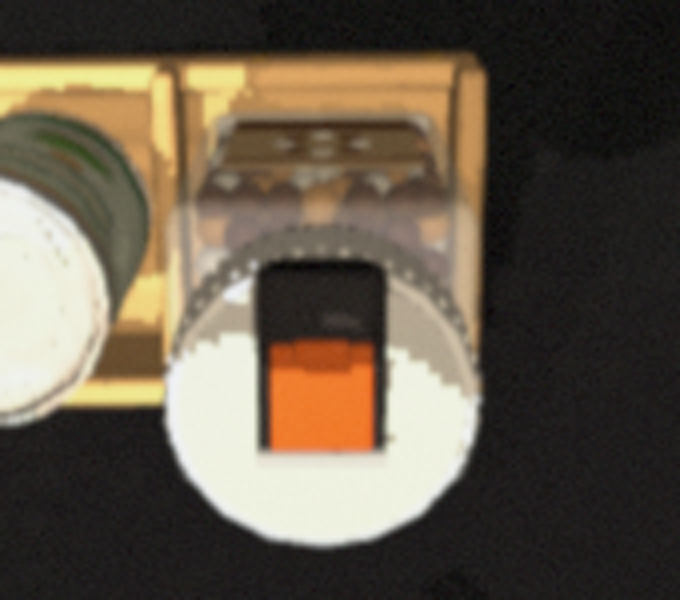

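View pics/r_w19.png

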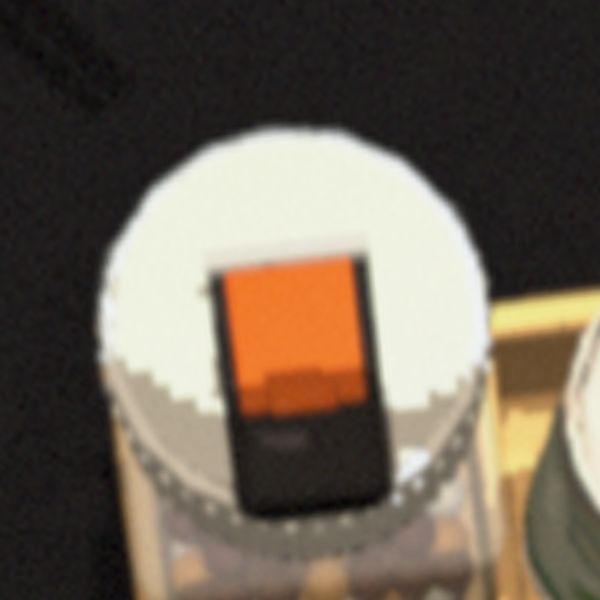

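The spout is now square over the label: spout at 186.6°, jar at about 6.7°. Retreating a little and doing a last check.

Call:
carry_out:
  motion:
    - [[-4, 0, -3], [0, 0, 0]]
    - [[-8, 0, -8], [0, 0, 0]]
    - [[-10, 0, -12], [0, 0, 0]]
    - [[-10, 0, -12], [0, 0, 0]]
    - [[-10, 0, -12], [0, 0, 0]]

```text
time_s: 21.68
position: [0.463, -0.0235, 0.2967]
orientation: [-0.093, 1.568, 0.093]
force: [0.7, 0.6, -0.9]
grip_width: 0.0854
```

```bash
python3 -c "
from h import *
move([.592,-.0085,.117],96.8);s,c=snap('wrist','w20.png')
s,c=snap('top','t20.png')
cv2.imwrite('pics/ct20.png',cv2.resize(c['image'][95:260,60:380],None,fx=2.4,fy=2.4,interpolation=cv2.INTER_CUBIC))
"
```

```text
t 21.68 pos [ 0.463  -0.0235  0.2967] yawnow 96.81 w 0.0854 F [ 0.7  0.6 -0.9] q6 -1.98 | shift [17.98 -0.04 12.97] turn [0.01 0.04 0.  ]
```

View pics/w20.png

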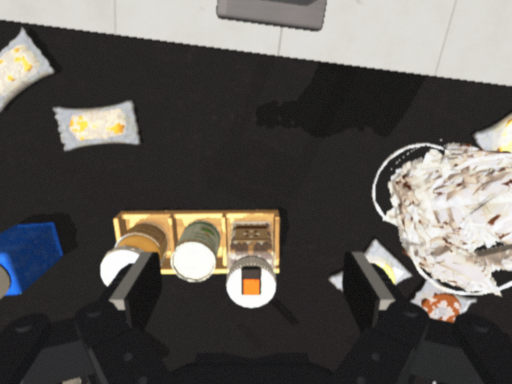

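View pics/ct20.png

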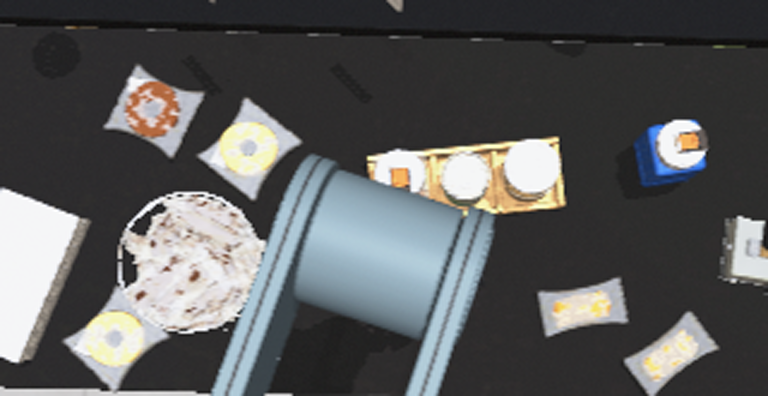

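All clear: the jar is in its pocket with the spout at wrist pixel (251,285) over the label at (251,235), and the other goods haven't moved.

```bash
python3 -c "
from rig import env
print(env.finish_job())"
```

```text
the job is handed in; nothing more can be done
None
```

The topping jar is home in the empty pocket with its label to the low front, and the lid is screwed down so the spout points out over the label. I handed the job in at about 22 s of the 61 s.

- **Placing:** I lowered the jar straight in until it touched the pocket floor. The vertical force swung from −4.8 to +5.0 N, and pictures showed its foot inside the walls.
- **Lid:** I turned it clockwise about 189° in one grip, then released and measured. It was about 3° short, so I gripped it again and trimmed it by 3°.
- **Last measurement:** the spout was within about 0.5° of straight over the label. The spout measured 186.6° against a jar yaw of about 6.7°, where straight would be 186.7°. The caddy measured about 7°, so the jar stands square in it.
- **Other goods:** in the last wrist and top pictures the gripper was open and clear of everything. I saw no movement of the other goods or the blue look-alike.

One reading disagreed. The gripper showed 53.7 mm on the 56 mm lid, but the grip looked centred and did not slip. Single spout edges also differed by 1–2° from each other, so I relied on the fit to the orange flap.

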